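# Load a reagent cartridge into the blood analyser and clamp it home

## Robot

A 6-joint arm with a two-finger parallel gripper is mounted at the origin on a cart in front of the work surface, level with it; the furniture and walls round the work are solid. World frame = base frame: x ahead of the robot, y to its left, z up, the work surface at z = 0. Lengths are in m, angles in rad, forces in N, time in s.
With the tool pointing down it reaches from about 0.35 to 0.975 m from the base axis. Payload 4.9 kg.
Tool frame: the origin (TCP) lies between the finger pads; the fingertips stand 25 mm ahead of it and the grasp point (between the pads) lies 6 mm ahead of it (manip.tcp_to_tips is the z of the fingertips in the tool frame, in m); z points along the fingers, y is the line along which they close (so a half turn about z gives the same grasp; the last joint's range is limited). The gripper opens to 85 mm and grips with 20 to 120 N. Pads are 22 mm wide; open, the fingers measure 114 mm over their backs; the gripper's body (76 mm by 85 mm) begins 54 mm behind the grasp point. The pads swing forward as they close: fully open they stand 13 mm farther back than shut.
Start: joints at [-1.338, 0.053, 1.613, -0, 1.476, -0.119], TCP at [0.215, -0.587, 0.256] pointing down, gripper open.
Joint ranges: [-3.01, 3.01], [-1.01, 2.22], [0.06, 2.58], [-1.02, 4.17], [0.09, 2.62], [-3.14, 3.14]. Speed limits (rad/s): [2.57, 2.57, 3.14, 3.14, 3.14, 3.14].

## Interface

Orientations are given as a unit quaternion [w, x, y, z].
In Python, from plant import manip gives the robot as it stands. The module is installed in compiled form; this text tells all that it offers.
- The arm moves only by the tool arm_command, never from a script. Its argument "moves" is a list of rows, each a list of 3 entries, a list of its own where there are three numbers: the opening, from -1 (shut) to 1 (fully open), then the shift along the tool's x, y, z in units of 0.15 m (1.0 is 0.15 m), then the turn about the tool's z in units of 2 pi rad (1.0 is 2 pi rad). A call has 1 to 20 rows; each row is the pose to reach, as a shift and turn from the pose commanded when the call began, along the tool's axes at that moment, turning the shorter way round; what a row does not reach only later rows make up. A row lasts 1/12 s, in which the tool goes at most 41.7 mm and 7.16 degrees, less where a joint would pass 70% of its speed; a pose out of reach is approached as far as the arm can. A call with a number of a shift or a turn outside -1 to 1 is refused whole. A call with a gripper value outside its range is refused whole. The fingers move at their own pace and stop on an object; the grip force is fixed at half the most. Time passes only in rows, so rows that repeat a pose let the fingers close. It gives the time, the measured TCP pose, the force, the opening and the grip force at its end, in the units of the state.
- manip.state(): the state, without advancing time (a new reading comes with each control period).
- manip.grab_frame(name): name is "scene" or "side" or "wrist"; returns a dict with "frame" (400x640x3 uint8, red, green, blue), "fx", "fy", "cx", "cy" (pixels), "k1" (the pictures are not rectified: a ray, as slopes to the right and down, at radius r is drawn at 1 + k1 r^2 times it, then the intrinsics apply), "R" (3x3) and "t" (3): a world point X has camera coordinates R X + t. Camera axes: x right, y down, z forward; pixel columns grow to the right and rows downward; lengths in m; the calibration is good to about 2 mm. A picture is of the moment at which its call begins. There is no depth.
- manip.job_done(): hands the job in; it is judged then, once.
Trained networks look in a picture, given as the dict that the camera call returned (one of the last four; its "shot" number tells which), for a name from the list of things; names that differ only in an ending like _2 or _b are one class to them, and where a whole thing is asked for, a point or a joint stands for the part that bears it (a point fixed in the world has none). Each returns a list of dicts, best first, with "confidence" (0 to 1); they miss things now and then, are a little off and sometimes report something else, mostly with a low value. They report only what shows in the picture. A call takes as long as a camera call. They do not tell look-alikes from the thing itself.
- manip.search_frame(picture, target): "extent" ([left, top, right, bottom] in pixels, round what is visible of it).
The state is a dict: "time": time; "joint_pos": joint angles; "joint_vel": joint speeds; "joint_efforts": joint torques, N m; "tool_pos": TCP position; "tool_rot": TCP orientation; "contact_force": force on the tool from outside, world axes, zero at the start; "ft_torque": the same for the moment, N m; "gripper_width": opening from 0.0 (shut) to 1.0 (fully open); "grasp_force": force on a finger pad.
Only numpy, scipy, OpenCV 4.12 (cv2) and the standard library are available. Lean on these libraries where they do the work, as an engineer would, in place of code of your own. Each camera call takes 0.05 s, during which the arm holds its last target. There are 200 camera calls.

## Task

Load the blood analyser: set the tall, narrow reagent cartridge upright in the analyser's cradle with its guide rib towards the clamp's hinge, let go of it, then swing the open clamp down over it and press the bar until the two hooks snap over it, so that the cartridge is driven fully home and stays there, and leave everything released. The cradle slides sideways and nobody knows exactly where it stands, so feel for its mouth gently and never force the cartridge, neither by hand nor by leaning on the clamp after the hooks have caught. Leave the wider control pack and the specimen cup where they are.

Things in the scene. Friction and masses are not known exactly. Their poses are not given: they have to be found in the camera images.
- analyser: (sizes in mm) desk-top blood analyser, white, fixed, 226 deep x 224 wide, flat deck 62 high; display head rear left up to 95, rear hump 98, hinge brackets 114. Origin: centre of its underside; x to its rear (keypad in front, clamp hinge behind), y to its left, z up. Pushing the cartridge on it with over 40 N while the clamp is up breaks the cartridge. The bay opens in the deck at x = 0, y = -35.
- bay (a point): middle of the bay at the height of the cradle's rim, 72 over the desk; analyser's axes. The grey cradle is an open box 79 x 48, walls 6, inside 67 (x) x 36 (y), widening to 72 x 39 in the top 4 mm; a 12 wide slot in its rear wall takes the rib. It slides along y on rails and may stand anywhere up to 12 either side of this point; this is not measured, and it is stiff: about 14 N moves it.
- home (a point): 22 under bay: where the centre of the cartridge's underside is when home (give or take the cradle's 12 along y). The cradle's steel floor is sprung: it stands 10 above home (12 under the rim), carries the cartridge, pushes up with 4 N there and 1 N more per mm, and is solid 2 under home.
- clamp_hinge (a point): middle of the clamp's hinge axle, 62 behind the bay's middle, 106 over the desk; the axle runs along the analyser's y
- clamp_bar (a point): middle of the clamp's black grip bar: round, 13 diameter, 74 long, parallel to the hinge and 137 from it, free all round between two arms 84 apart, so it can be pinched from above and turns in the fingers. A bridge with a pressure rib joins the arms 62 from the hinge. Shut, the bar lies 75 in front of the bay's middle, 112 over the desk.
- clamp (a joint): rad: 0 = shut, arms level to the front; grows as it opens up and back, stop at 2.1. Starts at 1.65 to 2.05, turns lightly, stays while it leans back, falls when it leans forward. Meets a cartridge on the sprung floor at 0.16; then the bar pushes back, up to about 10 N. Caught by the hooks it rests at 0; not caught it springs back to over 0.1. Readings scatter by about 0.01.
- hooks (a point): midway between two sprung steel hooks in front of the bay, 53 to its left and right, 133 over the desk. They catch pins at the bar's ends, but only once the clamp has gone just past shut (-0.01); an arm that yields must be led beyond the shut pose. From -0.03 the cartridge is squeezed on the solid floor with 2.2 times the bar's force: over about 40 N (80 N top and underside together) crushes it.
- cartridge: reagent cartridge: white block 64 long (x) x 34 wide (y) x 52 high, foil on top, grip ribs on the long sides, about 0.1 kg, upright on the desk, right or left of the analyser, at most 0.6 rad from the robot's x axis. Origin: centre of its underside. On its +x end a guide rib, 8 wide, 4 deep, 40 high: it goes into the slot of the cradle, so its x axis points as the analyser's.
- control_pack: control pack, another format that does not fit: white block 64 x 50 x 36 high with two round caps on top, no rib; origin at the centre of its underside. It stands on the other side of the analyser and stays there (within 30).
- specimen_cup: specimen cup with a red lid, 51 diameter, 64 high, right rear; origin at the centre of its underside; stays there (within 30)
Not all that is in view belongs to the job. What is shaped like the cartridge but black or blue is not meant.

How it is judged:
By the outcome, as a careful person would: the job done as asked, in the order asked, and still so for the second after the job is handed in, with the robot touching nothing.
It also fails if it takes over 72 s, if anything falls off the work surface, if the arm or the gripper's body presses on something with over 40 N, if the wrist force passes 120 N, or if a joint passes its speed limit or range.

## Working session

There is one attempt and no reset: what is moved stays moved. The work goes in short steps, Python scripts to look and compute and a tool call to move; the robot and the scene stay as the last step left them, time stands still between calls to the robot, and variables do not carry over. Pictures are saved under pics/ and viewed, at most 10 in all, crops included, and the job is handed in when it is done.

Besides the shell and the picture viewer there is one more tool, called after "Request:" in YAML: its name, and indented under it one key for each argument. arm_command: Moves the arm, as the interface text tells. Shifts and turns lie within -1 to 1; 1 stands for 0.15 m of shift or 2 pi rad of turn. Its arguments: {"type":"object","properties":{"moves":{"type":"array"}},"required":["moves"]}

```bash
mkdir -p pics; ls
cat > h.py <<'E'
import numpy as np,cv2
from plant import manip
np.set_printoptions(precision=4,suppress=True)
def grab(n,save=None):
    f=manip.grab_frame(n)
    if save: cv2.imwrite('pics/'+save,cv2.cvtColor(f['frame'],cv2.COLOR_RGB2BGR))
    return f
def proj(f,X):
    c=np.atleast_2d(X)@np.array(f['R']).T+np.array(f['t']); s=c[:,:2]/c[:,2:]
    s=s*(1+f['k1']*(s**2).sum(1,keepdims=True))
    return s*[f['fx'],f['fy']]+[f['cx'],f['cy']]
def ray(f,uv):
    d=(np.array(uv,float)-[f['cx'],f['cy']])/[f['fx'],f['fy']]; s=d.copy()
    for _ in range(20): s=d/(1+f['k1']*(s@s))
    R=np.array(f['R']); return -R.T@np.array(f['t']), R.T@np.array([s[0],s[1],1])
def atz(f,uv,z):
    o,d=ray(f,uv); return o+d*(z-o[2])/d[2]
E
python3 - <<'E'
from h import *
for n in ["scene","side"]:
    f=grab(n,n+'0.png'); print(n,f['fx'],f['k1'],-np.array(f['R']).T@f['t'])
    for t in ["analyser","cartridge","control_pack","specimen_cup","clamp_bar","clamp","hooks","bay"]:
        print(t,[(np.round(d['extent']).tolist(),round(d['confidence'],2)) for d in manip.search_frame(f,t)][:4])
s=manip.state();print(s)
E
```

```text
pics
scene 419.7324462525797 -0.03835338877677316 [-0.0347  0.7927  0.977 ]
analyser [([256.0, 134.0, 348.0, 244.0], 0.93)]
cartridge [([341.0, 151.0, 361.0, 170.0], 0.8), ([325.0, 168.0, 345.0, 188.0], 0.72), ([374.0, 150.0, 393.0, 169.0], 0.53)]
control_pack [([249.0, 285.0, 278.0, 319.0], 0.68), ([255.0, 132.0, 347.0, 243.0], 0.53), ([315.0, 148.0, 331.0, 168.0], 0.53)]
specimen_cup [([316.0, 148.0, 331.0, 171.0], 0.69)]
clamp_bar [([273.0, 136.0, 300.0, 187.0], 0.87)]
clamp [([273.0, 135.0, 295.0, 188.0], 0.77), ([255.0, 136.0, 346.0, 243.0], 0.7)]
hooks [([254.0, 137.0, 347.0, 242.0], 0.91)]
bay [([253.0, 135.0, 347.0, 248.0], 0.7)]
side 418.64393742156074 -0.10984680138751168 [ 0.4105 -1.0823  0.6304]
analyser [([269.0, 143.0, 361.0, 251.0], 0.8)]
cartridge [([302.0, 248.0, 331.0, 274.0], 0.82), ([289.0, 303.0, 303.0, 343.0], 0.7), ([335.0, 143.0, 350.0, 205.0], 0.56)]
control_pack [([259.0, 169.0, 279.0, 184.0], 0.86)]
specimen_cup [([352.0, 251.0, 377.0, 281.0], 0.95)]
clamp_bar [([332.0, 142.0, 354.0, 204.0], 0.79)]
clamp [([334.0, 145.0, 352.0, 204.0], 0.95)]
hooks [([266.0, 143.0, 366.0, 252.0], 0.89)]
bay [([268.0, 145.0, 364.0, 252.0], 0.77)]
{'time': 0.9, 'joint_pos': array([-1.338 ,  0.0527,  1.6129, -0.    ,  1.476 , -0.119 ]), 'joint_vel': array([-0.0002,  0.0009,  0.0002,  0.0012, -0.0015,  0.0004]), 'joint_efforts': array([  0.0026, -39.3673, -37.0474,  -0.    ,   0.0004,  -0.    ]), 'tool_pos': array([ 0.2154, -0.5867,  0.2563]), 'tool_rot': array([ 0.    ,  0.9846,  0.175 , -0.    ]), 'contact_force': array([-0.5056, -0.7109,  0.3552]), 'ft_torque': array([-0.031 , -0.048 , -0.0408]), 'grasp_force': 0.0, 'gripper_width': 0.999191161982038}
```

Run:
```python
import cv2
a=cv2.imread('pics/scene0.png');b=cv2.imread('pics/side0.png')
cv2.imwrite('pics/sceneC.png',cv2.resize(a[120:330,220:420],None,fx=2.8,fy=2.8,interpolation=cv2.INTER_CUBIC))
cv2.imwrite('pics/sideC.png',cv2.resize(b[130:350,230:420],None,fx=2.7,fy=2.7,interpolation=cv2.INTER_CUBIC))
```

```text
(no output)
```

View pics/sceneC.png

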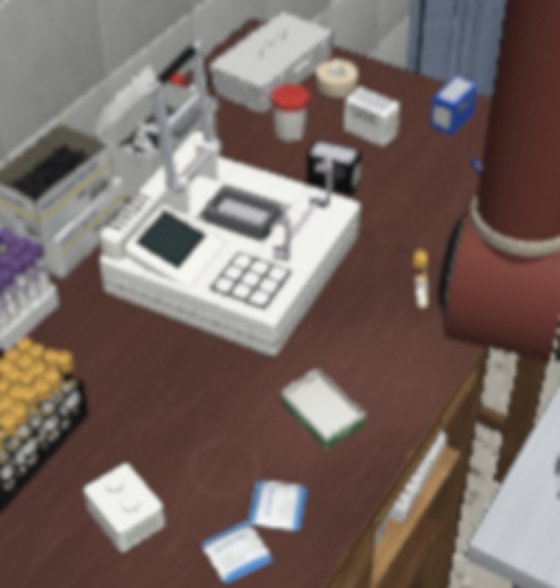

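View pics/sideC.png

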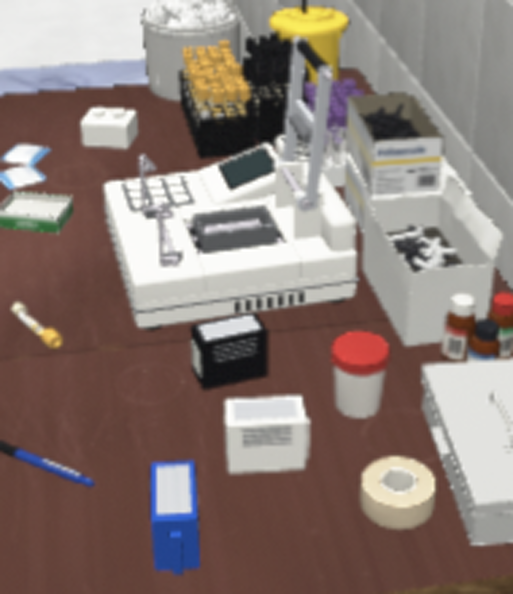

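Run:
```python
from h import *
fs={n:grab(n) for n in["scene","side","wrist"]}
s=manip.state()
w=fs['wrist'];R=np.array(w['R']);print('wrist cam pos',-R.T@w['t'],'axes',R, w['fx'],w['k1'],w['cx'],w['cy'])
def tri(a,b):
    A=np.zeros((3,3));v=np.zeros(3)
    for f,u in((fs['scene'],a),(fs['side'],b)):
        o,d=ray(f,u);d/=np.linalg.norm(d);P=np.eye(3)-np.outer(d,d);A+=P;v+=P@o
    x=np.linalg.solve(A,v);return x,proj(fs['scene'],x)-a,proj(fs['side'],x)-b
S=lambda u:np.array(u)/2.8+[220,120]
D=lambda u:np.array(u)/2.7+[230,130]
for n,a,b in [('cart',(372,116),(266,433)),('cup',(290,113),(359,375)),('bar',(180,64),(313,54)),('cornerRF',(273,349),(137,326)),('RRtop',(358,206),(352,257)),
 ('hookR top?',(327,158),(145,158)),('cradle ctr',(244,213),(238,230)),('pack',(124,507),(109,127))]:
    x,e1,e2=tri(S(a),D(b));print(n,x,e1.round(1),e2.round(1))
```

```text
wrist cam pos [ 0.2783 -0.5641  0.3732] axes [[ 0.3452 -0.9385 -0.0001]
 [-0.9049 -0.3328  0.2655]
 [-0.2492 -0.0916 -0.9641]] 360.1968076542849 -0.08462599759794703 330.54597168639157 199.74989389848002
cart [ 0.535  -0.36    0.0262] [[-0.5 -0.3]] [[-0.9  0.5]]
cup [ 0.6289 -0.3021  0.031 ] [[-0.4 -0.3]] [[-0.6  0.4]]
bar [ 0.6333 -0.0713  0.2438] [[-0.7 -0.7]] [[-0.9  0.8]]
cornerRF [ 0.4616 -0.0135 -0.0817] [[3.2 1.7]] [[ 3.6 -1.8]]
RRtop [ 0.558  -0.205   0.0493] [[-21.8 -17.5]] [[-34.4  18.5]]
hookR top? [ 0.4619 -0.1017  0.1616] [[-1.1 -0.7]] [[-1.4  0.8]]
cradle ctr [ 0.5556 -0.0737  0.0576] [[-0.9 -0.6]] [[-1.1  0.7]]
pack [0.4423 0.31   0.0171] [[-0.3 -0.2]] [[-0.2  0.1]]
```

Request:
arm_command:
  moves:
    - [1,[0.25,-0.16,-0.2],0.014]
    - [1,[0.5,-0.32,-0.4],0.028]
    - [1,[0.75,-0.48,-0.6],0.042]
    - [1,[1,-0.62,-0.67],0.056]
    - [1,[1,-0.62,-0.67],0.056]

```text
time: 1.47
tool_pos: [0.3251, -0.4464, 0.3589]
tool_rot: [0.001, 1.0, -0.002, 0.001]
contact_force: [1.0, -0.3, -0.5]
gripper_width: 1.0
grasp_force: 0.0
```

Request:
arm_command:
  moves:
    - [1,[0.2,-0.2,0],0]
    - [1,[0.4,-0.4,0],0]
    - [1,[0.6,-0.6,0],0]
    - [1,[0.8,-0.8,0],0]
    - [1,[1,-1,0],0]
    - [1,[1,-1,0],0]
    - [1,[1,-1,0],0]
    - [1,[1,-1,0],0]

```text
time: 2.13
tool_pos: [0.4741, -0.2977, 0.3568]
tool_rot: [0.0, 1.0, 0.0, -0.0]
contact_force: [0.6, -0.7, 0.8]
gripper_width: 1.004
grasp_force: 0.0
```

Run:
```python
from h import *
f=grab('wrist','w1.png')
print(manip.state()['tool_pos'])
for t in ["analyser","cartridge","specimen_cup","clamp_bar","hooks","bay"]:
    print(t,[(np.round(d['extent']).tolist(),round(d['confidence'],2)) for d in manip.search_frame(f,t)][:4])
import pickle;pickle.dump(f,open('w1.pkl','wb'))
```

```text
[ 0.4736 -0.2984  0.3568]
analyser [([0.0, 0.0, 227.0, 201.0], 0.89)]
cartridge [([362.0, 75.0, 401.0, 135.0], 0.94), ([257.0, 86.0, 302.0, 146.0], 0.73), ([414.0, 158.0, 477.0, 193.0], 0.64)]
specimen_cup [([311.0, 0.0, 357.0, 43.0], 0.62)]
clamp_bar [([0.0, 2.0, 144.0, 44.0], 0.75)]
hooks [([0.0, 0.0, 225.0, 196.0], 0.73)]
bay [([1.0, 0.0, 224.0, 203.0], 0.72)]
```

View pics/w1.png

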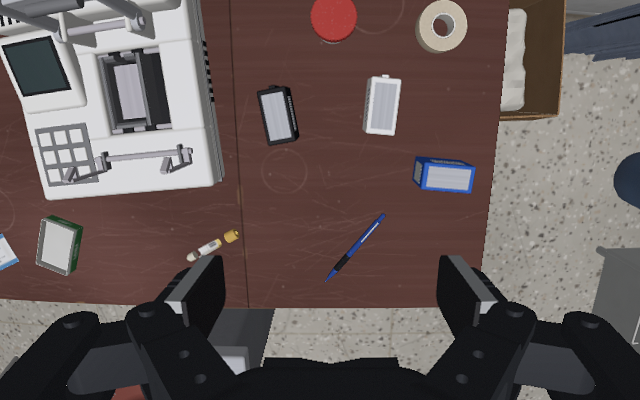

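Run:
```python
import cv2
a=cv2.imread('pics/w1.png')
cv2.imwrite('pics/w1c.png',cv2.resize(a[60:150,340:420],None,fx=6,fy=6,interpolation=cv2.INTER_CUBIC))
cv2.imwrite('pics/w1a.png',cv2.resize(a[0:205,0:240],None,fx=2.9,fy=2.9,interpolation=cv2.INTER_CUBIC))
```

```text
(no output)
```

View pics/w1c.png

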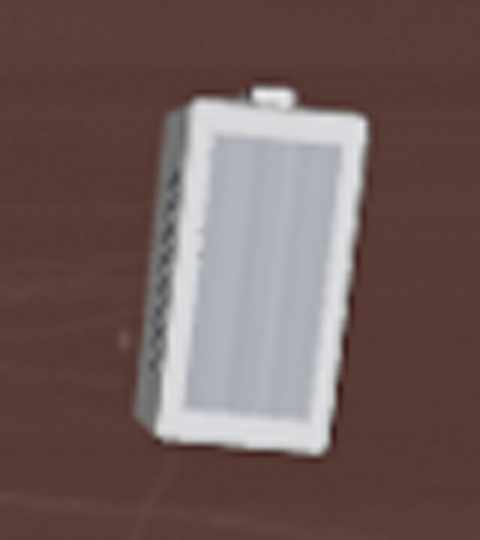

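View pics/w1a.png

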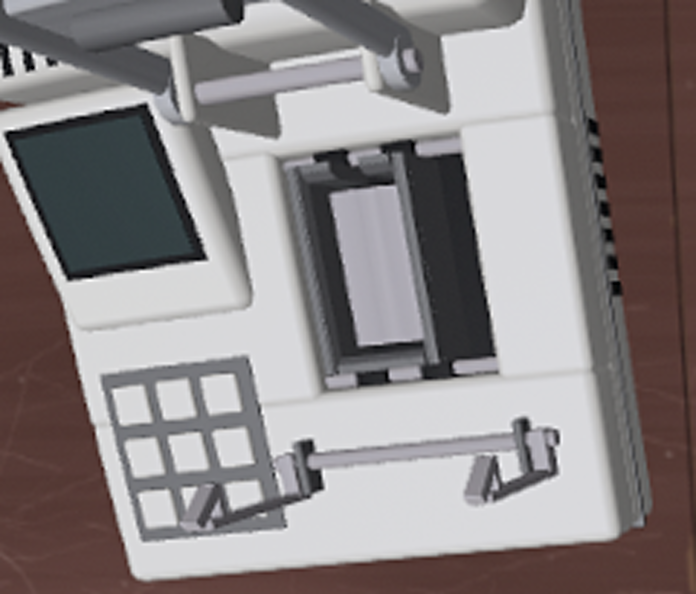

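Request:
arm_command:
  moves:
    - [1,[0.1,-0.25,0],0]
    - [1,[0.2,-0.5,0],0]
    - [1,[0.3,-0.75,0],0]
    - [1,[0.4,-1,0],0]
    - [1,[0.4,-1,0],0]
    - [1,[0.4,-1,0],0]
    - [1,[0.4,-1,0],0]

```text
time: 3.07
tool_pos: [0.534, -0.1482, 0.3568]
tool_rot: [0.0, 1.0, -0.0, -0.0]
contact_force: [0.0, -0.3, 0.4]
gripper_width: 1.001
grasp_force: 0.0
```

Run:
```python
from h import *
import pickle
f=grab('wrist','w2.png')
print(manip.state()['tool_pos'])
pickle.dump(f,open('w2.pkl','wb'))
g=pickle.load(open('w1.pkl','rb'))
c=np.array([(190,100),(368,115),(328,455),(155,440)])/6+[340,60]
P=np.array([atz(g,u,.052) for u in c]);print(P,P.mean(0))
v=(P[0]+P[1]-P[2]-P[3]);print('len',np.linalg.norm(v)/2,'yaw',np.arctan2(v[1],v[0]),'wid',np.linalg.norm(P[0]-P[1]))
a=cv2.imread('pics/w2.png')
u=proj(f,[.56,-.075,.072])[0];print(u)
x0,y0=int(max(0,u[0]-130)),int(max(0,u[1]-95));print(x0,y0)
cv2.imwrite('pics/w2c.png',cv2.resize(a[y0:y0+190,x0:x0+260],None,fx=3,fy=3,interpolation=cv2.INTER_CUBIC))
```

```text
[ 0.5338 -0.1487  0.3568]
[[ 0.568  -0.3443  0.052 ]
 [ 0.5657 -0.3779  0.052 ]
 [ 0.5021 -0.3729  0.052 ]
 [ 0.5048 -0.3392  0.052 ]] [ 0.5351 -0.3586  0.052 ]
len 0.06361940021323298 yaw -0.07902198262381592 wid 0.033621997671326016
[264.1011 139.2889]
134 44
```

View pics/w2c.png

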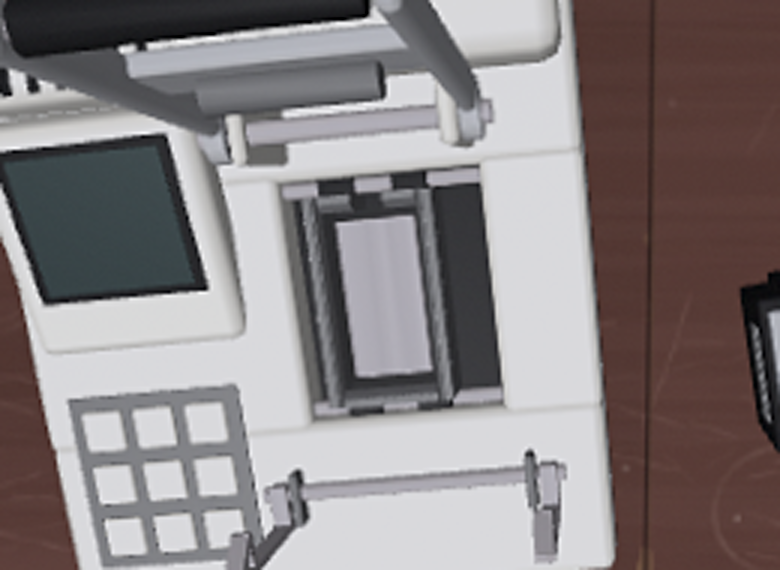

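Run:
```python
from h import *
import pickle
f=pickle.load(open('w2.pkl','rb'))
C=lambda u:np.array(u)/3+[134,44]
def show(n,pts,z):
    P=np.array([atz(f,C(u),z)[:2] for u in pts]);print(n,P.tolist() and P.round(4).tolist(),P.mean(0));return P
P=show('bay open TL TR BR BL',[(278,182),(482,166),(506,403),(312,421)],.062)
print('yaw sides',[np.arctan2(*(P[a]-P[b])[::-1]) for a,b in((0,3),(1,2))],'front/rear',[np.arctan2(*(P[a]-P[b])[::-1])-np.pi/2 for a,b in((0,1),(3,2))], np.linalg.norm(P[0]-P[1]),np.linalg.norm(P[0]-P[3]))
show('deck right edge',[(583,150),(612,560)],.062)
show('cradle R outer',[(435,190),(456,400)],.072)
show('cradle L outer',[(302,197),(334,406)],.072)
show('axle ends',[(238,133),(490,112)],.106)
show('floor TL TR BR BL',[(337,222),(416,216),(432,373),(357,378)],.060)
img=cv2.imread('pics/w2.png')[44:234,134:394];g=cv2.resize(cv2.cvtColor(img,cv2.COLOR_BGR2GRAY),None,fx=3,fy=3,interpolation=cv2.INTER_CUBIC)
for r in (230,260,300,340,370): print(r,[int(x) for x in g[r,285:520:4]])
```

```text
bay open TL TR BR BL [[0.5979, -0.0326], [0.603, -0.109], [0.5135, -0.1163], [0.5064, -0.0398]] [ 0.5552 -0.0744]
yaw sides [np.float64(0.0787141207900247), np.float64(0.08107837411848434)] front/rear [np.float64(0.06731260095044567), np.float64(0.09279180950047028)] 0.0766177453304368 0.09178535005483186
deck right edge [[0.6087, -0.1464], [0.4486, -0.1579]] [ 0.5287 -0.1521]
cradle R outer [[0.5946, -0.0927], [0.5168, -0.0981]] [ 0.5557 -0.0954]
cradle L outer [[0.5925, -0.0439], [0.5145, -0.0513]] [ 0.5535 -0.0476]
axle ends [[0.6143, -0.0326], [0.6201, -0.1163]] [ 0.6172 -0.0744]
floor TL TR BR BL [[0.5829, -0.0536], [0.5849, -0.0836], [0.525, -0.0876], [0.5231, -0.0581]] [ 0.554  -0.0707]
230 [119, 102, 106, 72, 48, 91, 145, 103, 79, 61, 44, 44, 42, 118, 184, 176, 175, 174, 173, 173, 171, 170, 173, 175, 177, 174, 170, 172, 173, 173, 174, 179, 168, 69, 84, 110, 139, 101, 52, 45, 52, 56, 54, 54, 54, 54, 55, 54, 54, 51, 94, 209, 213, 217, 217, 217, 216, 217, 216]
260 [182, 119, 99, 106, 77, 47, 122, 130, 120, 74, 61, 48, 45, 38, 140, 180, 176, 175, 174, 173, 172, 170, 172, 173, 175
[... 291 characters left out ...]
4, 172, 171, 172, 173, 174, 179, 176, 85, 80, 108, 137, 110, 47, 43, 53, 58, 58, 58, 57, 57, 58, 59, 57, 45, 113, 217, 216, 217, 217, 217, 217]
340 [217, 216, 201, 182, 122, 98, 101, 77, 53, 100, 134, 115, 71, 60, 48, 43, 47, 166, 178, 176, 175, 174, 172, 171, 171, 172, 174, 177, 176, 173, 170, 171, 172, 174, 177, 180, 106, 69, 124, 145, 129, 52, 41, 53, 59, 59, 60, 58, 58, 58, 59, 59, 56, 108, 215, 215, 217, 217, 217]
370 [217, 217, 215, 204, 183, 126, 97, 101, 79, 46, 103, 142, 108, 79, 55, 46, 43, 62, 156, 177, 176, 174, 174, 174, 174, 175, 179, 180, 182, 179, 181, 184, 163, 149, 144, 139, 137, 73, 74, 119, 134, 113, 43, 45, 56, 60, 60, 61, 60, 59, 60, 60, 59, 48, 155, 209, 216, 217, 217]
```

Run:
```python
from h import *
import pickle
f=pickle.load(open('w2.pkl','rb'))
C=lambda u:np.array(u)/3+[134,44]
L=[];R=[]
for r,l,rr in((230,304.9,433.9),(260,307.3,437.7),(300,314.5,442.3),(340,320,447),(370,324,450.3)):
    a=atz(f,C((l,r)),.072)[:2];b=atz(f,C((rr,r)),.072)[:2];L.append(a);R.append(b)
L=np.array(L);R=np.array(R);M=(L+R)/2
print(M,np.linalg.norm(L-R,axis=1))
for Q in(L,R,M):
    p=np.polyfit(Q[:,0],Q[:,1],1);print('slope',p[0],'y at .5552',np.polyval(p,.5552))
print(manip.state()['joint_pos'])
```

```text
[[ 0.5805 -0.0681]
 [ 0.5696 -0.0687]
 [ 0.5548 -0.0703]
 [ 0.5398 -0.0715]
 [ 0.5284 -0.0723]] [0.0476 0.0484 0.0478 0.0479 0.048 ]
slope 0.08276239781763615 y at .5552 -0.04616963026891015
slope 0.08508256718809347 y at .5552 -0.0940845488859485
slope 0.08391973473910948 y at .5552 -0.07012722482770796
[-0.4058 -0.1561  1.649  -0.0005  1.6487  1.1662]
```

Request:
arm_command:
  moves:
    - [1,[0,1,0],-0.38]
    - [1,[0,1,0],-0.38]
    - [1,[0,1,0],-0.38]
    - [1,[0,1,0],-0.38]
    - [1,[0,1,0],-0.38]
    - [1,[0,1,0.6],-0.38]
    - [1,[0,1,0.6],-0.38]
    - [1,[0,1,0.6],-0.38]
    - [1,[0,1,0.6],-0.38]
    - [1,[0,1,0.6],-0.38]
    - [1,[0,1,0.6],-0.38]
    - [1,[0,1,0.6],-0.38]
    - [1,[0,1,0.6],-0.38]
    - [1,[0,1,0.6],-0.38]
    - [1,[0,1,0.6],-0.38]
    - [1,[0,1,0.6],-0.38]
    - [1,[0,1,0.6],-0.38]
    - [1,[0,1,0.6],-0.38]
    - [1,[0,1,0.6],-0.38]
    - [1,[0,1,0.6],-0.38]

```text
time: 4.78
tool_pos: [0.5331, -0.2995, 0.2667]
tool_rot: [-0.0, 0.368, 0.93, -0.0]
contact_force: [-1.8, 0.5, -0.2]
gripper_width: 1.004
grasp_force: 0.0
```

```bash
cat >> h.py <<'E'
from scipy.spatial.transform import Rotation as Ro
def to(x,y,z,yaw):
    "move numbers (units) to reach TCP pose, tool down with tool x at yaw"
    s=manip.state();q=s['tool_rot'];M=Ro.from_quat([q[1],q[2],q[3],q[0]]).as_matrix()
    d=M.T@(np.array([x,y,z])-s['tool_pos']);y0=np.arctan2(M[1,0],M[0,0])
    print('pos',s['tool_pos'],'yaw',y0,'t',s['time'],'shift',d/.15,'turn',-((yaw-y0+np.pi)%(2*np.pi)-np.pi)/2/np.pi,'F',s['contact_force'],'zaxis',M[:,2])
E
python3 -c "
from h import *
to(.5351,-.3586,.15,np.pi-.079)"
```

```text
pos [ 0.5331 -0.2995  0.2667] yaw 2.387680117842916 t 4.7833 shift [-0.2794 -0.2781  0.7782] turn -0.107415666218801 F [-1.8072  0.4865 -0.2236] zaxis [-0.0003 -0.0001 -1.    ]
```

Request:
arm_command:
  moves:
    - [1,[-0.279,-0.278,0.778],-0.1074]
    - [1,[-0.279,-0.278,0.778],-0.1074]
    - [1,[-0.279,-0.278,0.778],-0.1074]
    - [1,[-0.279,-0.278,0.778],-0.1074]
    - [1,[-0.279,-0.278,0.778],-0.1074]
    - [1,[-0.279,-0.278,0.778],-0.1074]
    - [1,[-0.279,-0.278,0.778],-0.1074]
    - [1,[-0.279,-0.278,0.778],-0.1074]

```text
time: 5.45
tool_pos: [0.5355, -0.3578, 0.1501]
tool_rot: [0.0, 0.042, 0.999, -0.0]
contact_force: [-0.1, -0.5, 0.8]
gripper_width: 1.0
grasp_force: 0.0
```

```bash
python3 -c "
from h import *
import pickle
to(.5351,-.3586,.045,np.pi-.079)
f=grab('wrist','w3.png')
pickle.dump(f,open('w3.pkl','wb'))
y=-.079;c,s=np.cos(y),np.sin(y)
a=cv2.imread('pics/w3.png')
P=[(.5351+c*i*.032-s*j*.017,-.3586+s*i*.032+c*j*.017,.052) for i,j in((1,1),(1,-1),(-1,-1),(-1,1))]
uv=proj(f,P);print(uv)
cv2.polylines(a,[np.int32(np.round(uv*8))],True,(0,0,255),1,shift=3)
cv2.imwrite('pics/w3o.png',a)
"
```

```text
pos [ 0.5355 -0.3578  0.1501] yaw 3.0578496583908623 t 5.45 shift [ 0.0024 -0.0055  0.7009] turn -0.000754871130970936 F [-0.0828 -0.5294  0.7993] zaxis [-0.     -0.0001 -1.    ]
[[356.3404 258.5082]
 [304.072  258.7092]
 [301.5148 161.0227]
 [357.9728 160.7887]]
```

View pics/w3o.png

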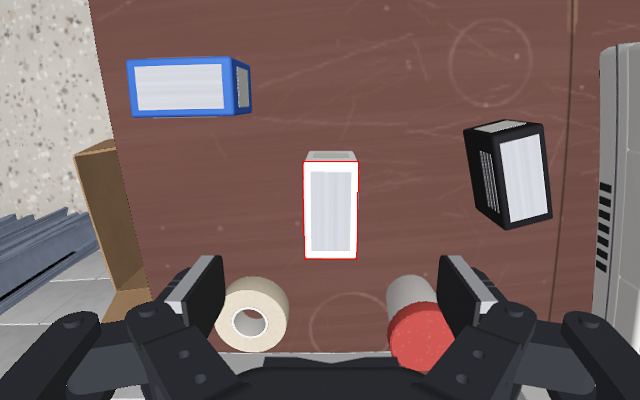

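Request:
arm_command:
  moves:
    - [1,[0.002,-0.005,0.25],0]
    - [1,[0.002,-0.005,0.45],0]
    - [1,[0.002,-0.005,0.6],0]
    - [1,[0.002,-0.005,0.7],0]
    - [1,[0.002,-0.005,0.7],0]
    - [-1,[0.002,-0.005,0.7],0]
    - [-1,[0.002,-0.005,0.7],0]
    - [-1,[0.002,-0.005,0.7],0]
    - [-1,[0.002,-0.005,0.7],0]
    - [-1,[0.002,-0.005,0.7],0]
    - [-1,[0.002,-0.005,0.7],0]
    - [-1,[0.002,-0.005,0.7],0]
    - [-1,[0.002,-0.005,0.7],0]

```text
time: 6.58
tool_pos: [0.537, -0.3585, 0.0474]
tool_rot: [0.001, 0.04, 0.999, -0.001]
contact_force: [-0.1, -0.2, 7.1]
gripper_width: 0.388
grasp_force: 61.7
```

Request:
arm_command:
  moves:
    - [-1,[0,0,-0.2],0]
    - [-1,[0,0,-0.5],0]
    - [-1,[0,0,-0.75],-0.006]
    - [-1,[0,0.1,-0.95],-0.012]
    - [-1,[0,0.3,-1],-0.018]
    - [-1,[0,0.5,-1],-0.025]
    - [-1,[0,0.7,-1],-0.025]
    - [-1,[0,0.9,-1],-0.025]
    - [-1,[0,1,-1],-0.025]
    - [-1,[0,1,-1],-0.025]
    - [-1,[0,1,-1],-0.025]
    - [-1,[0,1,-1],-0.025]

```text
time: 7.58
tool_pos: [0.5475, -0.2088, 0.195]
tool_rot: [-0.0, -0.039, 0.999, -0.0]
contact_force: [0.1, -0.8, -1.1]
gripper_width: 0.387
grasp_force: 60.9
```

```bash
python3 -c "
from h import *
import pickle
to(.555,-.0701,.195,np.pi+.083)
f=grab('wrist','w4.png')
pickle.dump(f,open('w4.pkl','wb'))
fs=grab('side','s4.png')
a=cv2.imread('pics/w4.png');b=cv2.imread('pics/s4.png')
u=proj(fs,[.56,-.14,.12])[0];x0,y0=int(u[0]-75),int(u[1]-75)
b=cv2.resize(b[y0:y0+140,x0:x0+150],None,fx=2.6,fy=2.6,interpolation=cv2.INTER_CUBIC)
a=a[:364]
cv2.imwrite('pics/c4.png',np.hstack([a[:,180:580],b[:364]]))
print(x0,y0)
"
```

```text
pos [ 0.5475 -0.2088  0.195 ] yaw -3.0642345577789323 t 7.5833 shift [-0.121   0.9182 -0.0005] turn -0.0008979369401525399 F [ 0.0565 -0.7577 -1.1444] zaxis [-0.0002 -0.0007 -1.    ]
247 132
```

View pics/c4.png

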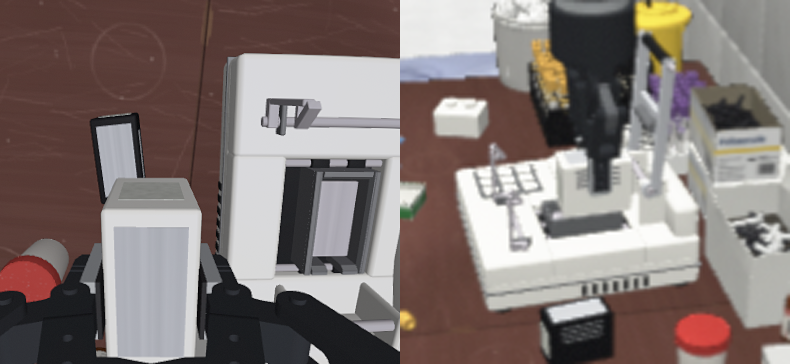

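```bash
python3 -c "
from h import *
import pickle
f=pickle.load(open('w4.pkl','rb'))
g=cv2.cvtColor(f['frame'],cv2.COLOR_RGB2GRAY)
print([int(v) for v in g[195:222,300]]);
for r in (225,260,300):print(r,[int(v) for v in g[r,276:292]],[int(v) for v in g[r,374:390]])
yaw=.0774;c,s=np.cos(yaw),np.sin(yaw);A=np.array([[c,s],[-s,c]])
for u in((283,210),(381,209),(282.5,260),(382,260)):
  for z in(.1985,.2005):print(u,z,A@(atz(f,u,z)[:2]-[.5475,-.2088]))
"
```

```text
[127, 127, 125, 122, 160, 150, 143, 143, 143, 144, 143, 143, 141, 158, 183, 206, 213, 214, 215, 216, 217, 217, 217, 217, 217, 217, 217]
225 [67, 66, 67, 65, 59, 144, 187, 196, 204, 213, 217, 217, 217, 217, 217, 217] [217, 217, 217, 213, 209, 206, 205, 111, 61, 65, 67, 66, 67, 65, 67, 67]
260 [105, 105, 105, 105, 107, 57, 113, 183, 194, 202, 210, 217, 217, 217, 217, 217] [217, 215, 211, 207, 203, 163, 85, 106, 104, 104, 105, 104, 105, 105, 105, 104]
300 [49, 54, 53, 54, 40, 22, 19, 13, 82, 173, 200, 206, 214, 217, 217, 217] [212, 210, 193, 96, 6, 13, 21, 38, 54, 53, 54, 52, 35, 17, 22, 27]
(283, 210) 0.1985 [-0.0328 -0.0162]
(283, 210) 0.2005 [-0.0334 -0.0159]
(381, 209) 0.1985 [-0.0331  0.0161]
(381, 209) 0.2005 [-0.0337  0.0158]
(282.5, 260) 0.1985 [-0.0148 -0.017 ]
(282.5, 260) 0.2005 [-0.0157 -0.0167]
(382, 260) 0.1985 [-0.0148  0.0172]
(382, 260) 0.2005 [-0.0157  0.0169]
```

Request:
arm_command:
  moves:
    - [-1,[-0.06,0.25,0],-0.001]
    - [-1,[-0.128,0.5,0],-0.001]
    - [-1,[-0.128,0.75,0],-0.001]
    - [-1,[-0.128,0.918,0],-0.001]
    - [-1,[-0.128,0.918,0],-0.001]
    - [-1,[-0.128,0.918,0],-0.001]
    - [-1,[-0.128,0.918,0.15],-0.001]
    - [-1,[-0.128,0.918,0.3],-0.001]
    - [-1,[-0.128,0.918,0.4],-0.001]
    - [-1,[-0.128,0.918,0.46],-0.001]
    - [-1,[-0.128,0.918,0.46],-0.001]
    - [-1,[-0.128,0.918,0.46],-0.001]

```text
time: 8.68
tool_pos: [0.5561, -0.0703, 0.1261]
tool_rot: [-0.0, -0.041, 0.999, -0.0]
contact_force: [0.2, 0.5, -0.9]
gripper_width: 0.384
grasp_force: 60.9
```

```bash
python3 -c "
from h import *
import pickle
to(.556,-.0701,.112,np.pi+.083)
f=grab('wrist','w5.png')
pickle.dump(f,open('w5.pkl','wb'))
fs=grab('side','s5.png');fc=grab('scene','sc5.png')
a=cv2.imread('pics/w5.png');b=cv2.imread('pics/s5.png');c=cv2.imread('pics/sc5.png')
def cr(f,i):
  u=proj(f,[.555,-.07,.09])[0];x0,y0=int(u[0]-40),int(u[1]-36);return cv2.resize(i[y0:y0+72,x0:x0+80],None,fx=3.8,fy=3.8,interpolation=cv2.INTER_CUBIC)[:270,:300]
R=np.vstack([cr(fs,b),cr(fc,c)])
cv2.imwrite('pics/c5.png',np.hstack([cv2.resize(a[100:364,200:450],None,fx=2,fy=2)[:540,:500],np.zeros((12,300,3),np.uint8) if 0 else cv2.resize(R,(293,528))]))
"
```

```text
pos [ 0.5561 -0.0703  0.1261] yaw -3.059005130821669 t 8.6833 shift [0.0008 0.0016 0.094 ] turn -6.564779036594259e-05 F [ 0.1511  0.5266 -0.9301] zaxis [-0.0004 -0.0001 -1.    ]
```

View pics/c5.png

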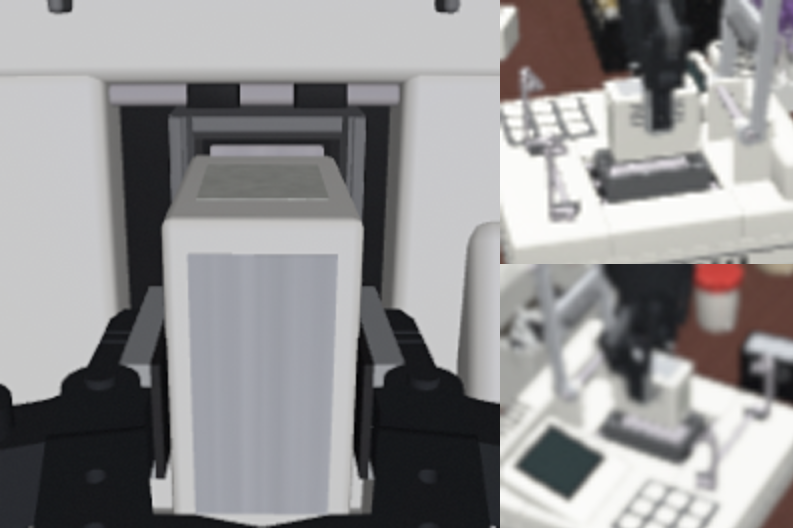

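Request:
arm_command:
  moves:
    - [-1,[0,0,0.02],0]
    - [-1,[0,0,0.04],0]
    - [-1,[0,0,0.055],0]
    - [-1,[0,0,0.067],0]
    - [-1,[0,0,0.067],0]

```text
time: 9.25
tool_pos: [0.5556, -0.069, 0.1154]
tool_rot: [-0.001, -0.042, 0.999, 0.0]
contact_force: [0.2, -0.2, -1.1]
gripper_width: 0.386
grasp_force: 60.9
```

Request:
arm_command:
  moves:
    - [-1,[0,0,0.01],0]
    - [-1,[0,0,0.02],0]
    - [-1,[0,0,0.03],0]
    - [-1,[0,0,0.03],0]

```text
time: 9.58
tool_pos: [0.5558, -0.0691, 0.1111]
tool_rot: [-0.0, -0.042, 0.999, 0.0]
contact_force: [-0.0, -0.9, -1.9]
gripper_width: 0.388
grasp_force: 60.9
```

Request:
arm_command:
  moves:
    - [-1,[0,0,0.01],0]
    - [-1,[0,0,0.02],0]
    - [-1,[0,0,0.028],0]
    - [-1,[0,0,0.028],0]

```text
time: 9.92
tool_pos: [0.5561, -0.0692, 0.1074]
tool_rot: [0.0, -0.042, 0.999, 0.0]
contact_force: [0.7, 0.3, -0.2]
gripper_width: 0.388
grasp_force: 61.1
```

Request:
arm_command:
  moves:
    - [-1,[0,0,0.007],0]
    - [-1,[0,0,0.013],0]
    - [-1,[0,0,0.013],0]

```text
time: 10.17
tool_pos: [0.5563, -0.0692, 0.1059]
tool_rot: [0.0, -0.042, 0.999, -0.0]
contact_force: [-1.7, 0.3, 4.5]
gripper_width: 0.39
grasp_force: 61.4
```

Request:
arm_command:
  moves:
    - [0.1,[0,0,0],0]
    - [0.1,[0,0,0],0]
    - [0.1,[0,0,0],0]
    - [0.1,[0,0,0],0]
    - [0.1,[0,0,-0.05],0]
    - [0.1,[0,0,-0.15],0]
    - [0.1,[0,0,-0.3],0]
    - [0.1,[0,0,-0.5],0]
    - [0.1,[0,0,-0.7],0]
    - [0.1,[0,0,-0.7],0]

```text
time: 11.0
tool_pos: [0.5596, -0.07, 0.2188]
tool_rot: [0.006, -0.042, 0.999, -0.002]
contact_force: [0.7, -0.9, 2.0]
gripper_width: 0.549
grasp_force: 0.0
```

```bash
python3 -c "
from h import *
import pickle
to(.556,-.0701,.112,np.pi+.083)
f=grab('wrist','w6.png')
pickle.dump(f,open('w6.pkl','wb'))
fs=grab('side','s6.png');fc=grab('scene','sc6.png')
for n,q in(('scene',fc),('side',fs)):print(n,[(np.round(d['extent'],1).tolist(),round(d['confidence'],2)) for d in manip.search_frame(q,'clamp_bar')][:2])
a=cv2.imread('pics/w6.png');b=cv2.imread('pics/s6.png');c=cv2.imread('pics/sc6.png')
def cr(f,i,X,h):
  u=proj(f,X)[0];x0,y0=int(u[0]-45),int(u[1]-h/2);print(x0,y0);return cv2.resize(i[y0:y0+h,x0:x0+90],None,fx=3.3,fy=3.3,interpolation=cv2.INTER_CUBIC)
A=cr(fs,b,[.58,-.07,.14],90);B=cr(fc,c,[.58,-.07,.14],90)
cv2.imwrite('pics/c6.png',np.hstack([cv2.resize(a[60:384,180:480],(500,540)),cv2.resize(np.vstack([A,B]),(297,540))]))
"
```

```text
pos [ 0.5596 -0.07    0.2188] yaw -3.0573089107809444 t 11.0 shift [0.0325 0.0046 0.7116] turn 0.00020431401368685429 F [ 0.6585 -0.8835  2.0331] zaxis [ 0.0124 -0.0033 -0.9999]
scene [([272.3, 138.2, 297.7, 187.7], 0.74)]
side [([334.5, 142.2, 352.0, 210.2], 0.74)]
280 142
253 129
```

View pics/c6.png

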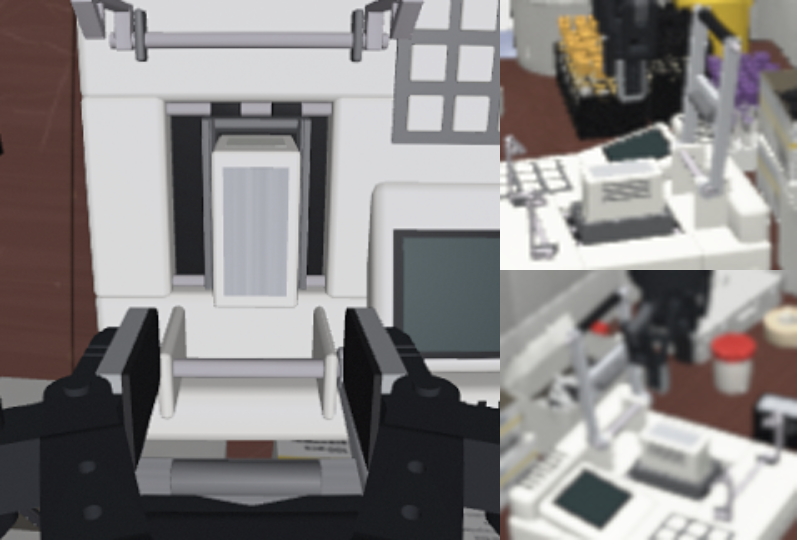

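Run:
```python
from h import *
import pickle
P=lambda n:pickle.load(open(n,'rb'))
w1,w2,w6=P('w1.pkl'),P('w2.pkl'),P('w6.pkl')
def tri(*fu):
    A=np.zeros((3,3));v=np.zeros(3)
    for f,u in fu:
        o,d=ray(f,u);d/=np.linalg.norm(d);Q=np.eye(3)-np.outer(d,d);A+=Q;v+=Q@o
    x=np.linalg.solve(A,v);return x,[(proj(f,x)[0]-u).round(1) for f,u in fu]
print('xbar R',tri((w2,(310.7,201.3)),(w6,(267,84))),'L',tri((w2,(234,208)),(w6,(390,85))))
fc=grab('scene');fs=grab('side')
print('bar',tri((fc,(288.3,143)),(fs,(353.7,152))))
# dark bar pixels in w2 and model prediction
g=cv2.cvtColor(w2['frame'],cv2.COLOR_RGB2GRAY)
for c in (150,180,210,240): print(c,[int(v) for v in g[30:66,c]])
xa=np.array([np.cos(.083),np.sin(.083),0]);ya=np.array([-xa[1],xa[0],0]);bay=np.array([.555,-.0744,.072])
H=bay+.062*xa+[0,0,.034]
for th in(1.65,1.7,1.75):
    ph=th+.044;b=H-.137*np.cos(ph)*xa+[0,0,.137*np.sin(ph)]
    print(th,b,[proj(w2,b+k*.037*ya)[0].round(1) for k in(-1,0,1)],proj(fc,b),proj(fs,b))
```

```text
xbar R (array([ 0.4856, -0.1248,  0.0601]), [array([-0.4, -0.3]), array([-0.6, -0.6])]) L (array([ 0.4796, -0.0355,  0.0701]), [array([0.2, 0.1]), array([0.3, 0.2])])
bar (array([ 0.6414, -0.0915,  0.2378]), [array([-3. , -3.1]), array([-4. ,  3.5])])
150 [64, 63, 63, 60, 61, 60, 61, 60, 61, 62, 53, 24, 25, 29, 31, 32, 32, 34, 36, 37, 37, 37, 36, 35, 35, 30, 26, 28, 26, 25, 23, 18, 52, 74, 78, 80]
180 [63, 62, 60, 61, 62, 63, 58, 23, 26, 25, 29, 30, 34, 35, 35, 38, 41, 42, 41, 40, 41, 36, 31, 30, 28, 25, 24, 19, 21, 30, 39, 137, 174, 179, 179, 180]
210 [61, 61, 62, 38, 23, 26, 26, 32, 32, 33, 35, 36, 38, 41, 44, 45, 44, 42, 39, 32, 28, 27, 25, 17, 42, 161, 222, 180, 160, 176, 180, 180, 182, 183, 181, 171]
240 [23, 23, 28, 28, 31, 32, 31, 36, 37, 40, 42, 45, 47, 49, 47, 41, 38, 32, 29, 27, 16, 62, 206, 222, 175, 168, 179, 181, 181, 183, 185, 180, 171, 114, 111, 107]
1.65 [ 0.6336 -0.0679  0.242 ] [array([257.9,  41.6]), array([198.6,  48.2]), array([141.6,  55.3])] [[282.8944 143.1106]] [[344.8365 150.9864]]
1.7 [ 0.6403 -0.0673  0.241 ] [array([256.9,  30.2]), array([197.6,  37. ]), array([140.5,  44.3])] [[281.0425 142.8277]] [[347.2957 151.1017]]
1.75 [ 0.647  -0.0667  0.2396] [array([256.1,  19.1]), array([196.8,  26. ]), array([139.8,  33.5])] [[279.2225 142.6411]] [[349.7225 151.3393]]
```

Request:
arm_command:
  moves:
    - [0.1,[0,0,-0.3],0]
    - [0.1,[0,0,-0.6],0]
    - [0.1,[0,0,-0.7],0.02]
    - [0.1,[0,0,-0.7],0.25]
    - [0.1,[0,0,-0.7],0.25]
    - [0.1,[0,0,-0.7],0.25]
    - [0.1,[0,0,-0.7],0.25]
    - [0.1,[0,0,-0.7],0.25]
    - [0.1,[0,0,-0.7],0.25]
    - [0.1,[0,0,-0.7],0.25]
    - [0.1,[0,0,-0.7],0.25]
    - [0.1,[0,0,-0.7],0.25]
    - [0.1,[0,0,-0.7],0.25]
    - [0.1,[0,0,-0.7],0.25]
    - [0.1,[0,0,-0.7],0.25]
    - [0.1,[0,0,-0.7],0.25]
    - [0.1,[0,0,-0.7],0.25]

```text
time: 12.77
tool_pos: [0.5558, -0.0692, 0.3143]
tool_rot: [-0.001, 0.676, 0.737, -0.0]
contact_force: [0.4, 0.2, -0.4]
gripper_width: 0.55
grasp_force: 0.0
```

```bash
python3 -c "
from h import *
to(.6356,-.0677,.2477,.083+np.pi/2)
f=manip.grab_frame('wrist');g=cv2.cvtColor(f['frame'],cv2.COLOR_RGB2GRAY)
import pickle;pickle.dump(f,open('w7.pkl','wb'))
print(manip.state()['joint_pos'])
xa=np.array([np.cos(.083),np.sin(.083),0]);ya=np.array([-xa[1],xa[0],0])
b=np.array([.6356,-.0677,.2417])
print([proj(f,b+k*.037*ya)[0] for k in(-1,0,1)],[proj(f,b+k*.0065*xa)[0] for k in(-1,1)])
for k in (0,.5):
  u=proj(f,b+k*.037*ya)[0].astype(int);print(u,'col',[int(v) for v in g[max(0,u[1]-30):u[1]+30:2,u[0]]],'row',[int(v) for v in g[min(u[1],399),max(0,u[0]-30):u[0]+30:2]])
"
```

```text
pos [ 0.5558 -0.0692  0.3143] yaw 1.6568376179263882 t 12.7667 shift [-0.0363  0.5318  0.4432] turn 0.0004840365169584753 F [ 0.3655  0.1777 -0.4475] zaxis [-0.0018  0.0005 -1.    ]
[-0.2566 -0.1292  1.6936  0.      1.5786 -0.3426]
[array([463.9803, 291.7848]), array([471.2419, 233.8449]), array([478.5006, 169.6354])] [array([460.0747, 233.8724]), array([482.3338, 233.811 ])]
[471 233] col [34, 34, 33, 34, 34, 33, 35, 35, 35, 35, 35, 35, 35, 35, 36, 36, 35, 35, 34, 33, 34, 34, 35, 33, 35, 34, 33, 32, 33, 32] row [116, 116, 116, 116, 115, 116, 115, 113, 151, 26, 21, 26, 28, 32, 34, 36, 33, 34, 32, 30, 26, 35, 26, 49, 43, 125, 179, 184, 167, 157]
[474 202] col [33, 32, 32, 33, 34, 33, 34, 33, 34, 35, 35, 34, 36, 37, 36, 37, 35, 35, 35, 34, 34, 34, 35, 34, 34, 36, 34, 34, 35, 34] row [115, 116, 116, 118, 117, 117, 116, 116, 120, 96, 16, 24, 28, 30, 35, 37, 36, 34, 34, 32, 30, 23, 158, 84, 43, 43, 47, 136, 174, 152]
```

Request:
arm_command:
  moves:
    - [0.1,[-0.036,0.2,0],0]
    - [0.1,[-0.036,0.4,0],0]
    - [0.1,[-0.036,0.532,0],0]
    - [0.1,[-0.036,0.532,0],0]
    - [0.1,[-0.036,0.532,0.02],0]
    - [0.1,[-0.036,0.532,0.15],0]
    - [0.1,[-0.036,0.532,0.3],0]
    - [0.1,[-0.036,0.532,0.443],0]
    - [0.1,[-0.036,0.532,0.443],0]
    - [0.1,[-0.036,0.532,0.443],0]

```text
time: 13.65
tool_pos: [0.6345, -0.0677, 0.2474]
tool_rot: [-0.002, 0.677, 0.736, -0.001]
contact_force: [-0.6, -0.0, 0.1]
gripper_width: 0.552
grasp_force: 0.0
```

Request:
arm_command:
  moves:
    - [-1,[0,0,0],0]
    - [-1,[0,0,0],0]
    - [-1,[0,0,0],0]
    - [-1,[0,0,0],0]
    - [-1,[0,0,0],0]
    - [-1,[0,0,0],0]

```text
time: 14.15
tool_pos: [0.637, -0.0681, 0.2514]
tool_rot: [0.002, 0.677, 0.736, 0.001]
contact_force: [-0.3, -0.1, 5.5]
gripper_width: 0.126
grasp_force: 58.8
```

Run:
```python
from h import *
s=manip.state();print(s['tool_pos'],s['gripper_width'],s['grasp_force'],s['contact_force'])
q=s['tool_rot'];M=Ro.from_quat([q[1],q[2],q[3],q[0]]).as_matrix()
a=.083;xa=np.array([np.cos(a),np.sin(a),0])
b=lambda th:-.137*np.cos(th+.044)*xa+np.array([0,0,.137*np.sin(th+.044)])
for t0,ths in((1.665,np.arange(1.6,.79,-.1)),(.8,np.arange(.7,.1,-.1)),(.2,(.15,.1,.05,0,-.01,-.02,-.03))):
    for th in ths:
        d=M.T@(b(th)-b(t0))/.15;print(t0,round(th,2),d.round(3))
```

```text
[ 0.637  -0.0681  0.2514] 0.12635542572972955 58.83928298950195 [-0.2969 -0.1079  5.492 ]
1.665 1.6 [ 0.    -0.059 -0.006]
1.665 1.5 [ 0.    -0.15  -0.009]
1.665 1.4 [ 0.    -0.241 -0.002]
1.665 1.3 [ 0.    -0.331  0.013]
1.665 1.2 [ 0.001 -0.419  0.038]
1.665 1.1 [ 0.001 -0.504  0.071]
1.665 1.0 [ 0.001 -0.585  0.113]
1.665 0.9 [ 0.001 -0.662  0.162]
1.665 0.8 [ 0.001 -0.734  0.219]
0.8 0.7 [ 0.    -0.065  0.064]
0.8 0.6 [ 0.    -0.124  0.134]
0.8 0.5 [ 0.    -0.175  0.209]
0.8 0.4 [ 0.001 -0.219  0.289]
0.8 0.3 [ 0.001 -0.254  0.374]
0.8 0.2 [ 0.001 -0.281  0.461]
0.2 0.15 [ 0.    -0.01   0.045]
0.2 0.1 [ 0.    -0.018  0.09 ]
0.2 0.05 [ 0.    -0.024  0.135]
0.2 0 [ 0.    -0.027  0.18 ]
0.2 -0.01 [ 0.    -0.027  0.19 ]
0.2 -0.02 [ 0.    -0.028  0.199]
0.2 -0.03 [ 0.    -0.028  0.208]
```

Request:
arm_command:
  moves:
    - [-1,[0,-0.05,-0.03],0]
    - [-1,[0,-0.14,-0.034],0]
    - [-1,[0,-0.231,-0.027],0]
    - [-1,[0,-0.321,-0.012],0]
    - [-1,[0,-0.409,0.013],0]
    - [-1,[0,-0.494,0.046],0]
    - [-1,[0,-0.575,0.088],0]
    - [-1,[0,-0.652,0.137],0]
    - [-1,[0,-0.724,0.194],0]
    - [-1,[0,-0.724,0.194],0]
    - [-1,[0,-0.724,0.194],0]

```text
time: 15.07
tool_pos: [0.5264, -0.0772, 0.2193]
tool_rot: [-0.001, 0.677, 0.736, -0.001]
contact_force: [-2.6, -1.2, 0.4]
gripper_width: 0.127
grasp_force: 61.9
```

```bash
cat >> h.py <<'E'
a_=.083;xa=np.array([np.cos(a_),np.sin(a_),0]);ya=np.array([-xa[1],xa[0],0]);H=np.array([.555,-.0744,.106])+.062*xa
def clampstate():
    s=manip.state();d=s['tool_pos']-H;print('t',s['time'],'tool',s['tool_pos'],'F',s['contact_force'],'w',s['gripper_width'],s['grasp_force'])
    x=-(d@xa);z=d[2]-.0097;print('r',np.hypot(x,z),'theta est',np.arctan2(z,x)-.044)
E
python3 -c "
from h import *
clampstate()
f=grab('side','s8.png');print([(d['extent'],d['confidence']) for d in manip.search_frame(f,'clamp_bar')],proj(f,H-.137*np.cos(.844)*xa+[0,0,.137*np.sin(.844)]))"
```

```text
t 15.0667 tool [ 0.5264 -0.0772  0.2193] F [-2.632  -1.1585  0.4422] w 0.127100864792645 61.9328498840332
r 0.13775537243396774 theta est 0.8075569277577
[([304.1, 163.2, 346.0, 207.3], 0.96), ([269.7, 158.2, 363.6, 252.5], 0.45)] [[305.078  167.0941]]
```

Request:
arm_command:
  moves:
    - [-1,[0,-0.065,0.064],0]
    - [-1,[0,-0.124,0.134],0]
    - [-1,[0,-0.175,0.209],0]
    - [-1,[0,-0.219,0.289],0]
    - [-1,[0,-0.254,0.374],0]
    - [-1,[0,-0.281,0.461],0]
    - [-1,[0,-0.281,0.461],0]
    - [-1,[0,-0.281,0.461],0]
    - [-1,[0,-0.281,0.461],0]

```text
time: 15.92
tool_pos: [0.486, -0.0805, 0.1517]
tool_rot: [-0.001, 0.677, 0.736, -0.0]
contact_force: [-5.7, -0.4, 2.5]
gripper_width: 0.123
grasp_force: 67.0
```

```bash
python3 -c "
from h import *
clampstate()
"
```

```text
t 15.9167 tool [ 0.486  -0.0805  0.1517] F [-5.7388 -0.3629  2.4862] w 0.12334937780296994 67.02357172966003
r 0.13614748008261418 theta est 0.22322636723897088
```

Request:
arm_command:
  moves:
    - [-1,[0,-0.02,0.045],0]
    - [-1,[0,-0.03,0.09],0]
    - [-1,[0,-0.035,0.135],0]
    - [-1,[0,-0.035,0.135],0]
    - [-1,[0,-0.035,0.135],0]

```text
time: 16.33
tool_pos: [0.4819, -0.0809, 0.1317]
tool_rot: [0.001, 0.677, 0.736, 0.001]
contact_force: [-2.1, 1.5, 6.5]
gripper_width: 0.127
grasp_force: 68.6
```

```bash
python3 -c "
from h import *
clampstate()
"
```

```text
t 16.3333 tool [ 0.4819 -0.0809  0.1317] F [-2.0954  1.5344  6.4821] w 0.12650245763302773 68.55706214904785
r 0.13634490901086438 theta est 0.07349196374670447
```

Request:
arm_command:
  moves:
    - [-1,[0,-0.003,0.02],0]
    - [-1,[0,-0.003,0.04],0]
    - [-1,[0,-0.003,0.06],0]
    - [-1,[0,-0.003,0.06],0]

```text
time: 16.67
tool_pos: [0.4809, -0.081, 0.1224]
tool_rot: [0.0, 0.677, 0.736, 0.0]
contact_force: [-2.6, 0.5, 5.4]
gripper_width: 0.127
grasp_force: 69.8
```

```bash
python3 -c "
from h import *
clampstate()
"
```

```text
t 16.6667 tool [ 0.4809 -0.081   0.1224] F [-2.6228  0.5101  5.3871] w 0.12747562131960588 69.76701378822327
r 0.1365095087403278 theta est 0.004996779636481992
```

Request:
arm_command:
  moves:
    - [-1,[0,0,0.01],0]
    - [-1,[0,0,0.02],0]
    - [-1,[0,0,0.02],0]

```text
time: 16.92
tool_pos: [0.4808, -0.081, 0.1194]
tool_rot: [0.0, 0.677, 0.736, 0.0]
contact_force: [-4.4, 0.2, 6.4]
gripper_width: 0.128
grasp_force: 69.8
```

```bash
python3 -c "
from h import *
clampstate()
"
```

```text
t 16.9167 tool [ 0.4808 -0.081   0.1194] F [-4.4104  0.2301  6.3598] w 0.12753541116260433 69.82665181159973
r 0.13657021062101102 theta est -0.016676864363940034
```

Request:
arm_command:
  moves:
    - [-1,[0,0,0.007],0]
    - [-1,[0,0,0.012],0]
    - [-1,[0,0,0.012],0]

```text
time: 17.17
tool_pos: [0.4807, -0.081, 0.1178]
tool_rot: [0.0, 0.677, 0.736, 0.0]
contact_force: [-5.0, 0.7, 7.1]
gripper_width: 0.127
grasp_force: 70.0
```

```bash
python3 -c "
from h import *
clampstate()
"
```

```text
t 17.1667 tool [ 0.4807 -0.081   0.1178] F [-4.9783  0.7066  7.135 ] w 0.12716035309489113 70.01574754714966
r 0.1365857696226394 theta est -0.028378526739876786
```

Request:
arm_command:
  moves:
    - [-1,[0,0,-0.03],0]
    - [-1,[0,0,-0.06],0]
    - [-1,[0,0,-0.06],0]
    - [-1,[0,0,-0.06],0]

```text
time: 17.5
tool_pos: [0.4804, -0.0805, 0.1213]
tool_rot: [0.001, 0.677, 0.736, 0.001]
contact_force: [14.9, -2.9, -25.7]
gripper_width: 0.124
grasp_force: 63.2
```

```bash
python3 -c "
from h import *
clampstate()
"
```

```text
t 17.5 tool [ 0.4804 -0.0805  0.1213] F [ 14.9198  -2.9173 -25.6781] w 0.12449171440256768 63.23885679244995
r 0.1369455232180107 theta est -0.002982808959284558
```

Request:
arm_command:
  moves:
    - [-1,[0,0,0.03],0]
    - [-1,[0,0,0.035],0]
    - [-0.2,[0,0,0.035],0]
    - [-0.2,[0,0,0.035],0]
    - [-0.2,[0,0,0.035],0]
    - [-0.2,[0,0,0.035],0]
    - [-0.2,[0,0,0],0]
    - [-0.2,[0,0,-0.2],0]
    - [-0.2,[0,0,-0.45],0]
    - [-0.2,[0,0,-0.7],0]
    - [-0.2,[0,0,-1],0]
    - [-0.2,[0,0,-1],0]
    - [-0.2,[0,0,-1],0]

```text
time: 18.58
tool_pos: [0.4819, -0.0816, 0.2807]
tool_rot: [0.004, 0.677, 0.736, 0.002]
contact_force: [0.2, -0.3, 0.5]
gripper_width: 0.399
grasp_force: 0.0
```

Run:
```python
from h import *
clampstate()
fs=grab('side','s9.png');fc=grab('scene','sc9.png');f=grab('wrist','w9.png')
for th in(0,.12):
    b=H-.137*np.cos(th+.044)*xa+[0,0,.137*np.sin(th+.044)]
    print(th,'side',proj(fs,[b+k*.037*ya for k in(-1,1)]).round(1).tolist(),'scene',proj(fc,[b+k*.037*ya for k in(-1,1)]).round(1).tolist(),'wrist',proj(f,[b+k*.037*ya for k in(-1,1)]).round(1).tolist())
for n,q in(('side',fs),('scene',fc),('wrist',f)):
    print(n,[(np.round(d['extent'],1).tolist(),round(d['confidence'],2)) for d in manip.search_frame(q,'clamp_bar')][:2])
    g=cv2.cvtColor(q['frame'],cv2.COLOR_RGB2GRAY)
    for th in(0,.12):
        b=H-.137*np.cos(th+.044)*xa+[0,0,.137*np.sin(th+.044)]
        print(th,[int(g[int(v),int(u)]) for u,v in proj(q,[b+k*.005*ya for k in range(-6,7,2)])])
```

```text
t 18.5833 tool [ 0.4819 -0.0816  0.2807] F [ 0.1895 -0.3081  0.4509] w 0.3986020620410956 0.0
r 0.21352196419399241 theta est 0.8393841586399937
0 side [[292.0, 208.3], [287.2, 196.0]] scene [[332.0, 182.9], [321.6, 196.4]] wrist [[331.3, 230.3], [331.5, 140.2]]
0.12 side [[292.4, 202.7], [287.5, 190.7]] scene [[331.6, 178.8], [321.1, 192.3]] wrist [[333.5, 237.5], [333.9, 142.5]]
side [([285.1, 188.2, 345.5, 208.5], 0.83)]
0 [141, 139, 43, 35, 39, 36, 37]
0.12 [60, 107, 75, 62, 143, 203, 104]
scene [([282.8, 172.2, 337.6, 196.9], 0.72)]
0 [36, 48, 67, 108, 69, 53, 114]
0.12 [167, 162, 88, 199, 241, 245, 247]
wrist [([324.8, 121.2, 516.7, 247.2], 0.96)]
0 [36, 37, 40, 42, 45, 47, 48]
0.12 [29, 33, 31, 33, 36, 39, 41]
```

```bash
python3 -c "
from plant import manip
print(manip.job_done())"
```

```text
the job is handed in; nothing more can be done
None
```

The cartridge is in the cradle with its rib towards the hinge. The clamp is shut and both hooks hold it (the bar stayed shut under a pull of about 25 N). The arm has let go and stands clear, and I handed the job in at about 19 s, though I did not check in a picture that the cartridge is fully home and the hand-in call gave no verdict.

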